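# Open the clean-out hatch of the dust box

## Task

Open the clean-out hatch on the sloping front of the galvanised dust box so that it can be emptied: turn the swivel keeper a full quarter turn to either side, out from behind the bolt's knob, then draw the bolt all the way back, down the slope, and only then raise the hatch until it stands wide open and stays there. Leave the snips in front of the box where they lie.

Things in the scene. Friction and masses are not known exactly. Their poses are not given: they have to be found in the camera images.
- dust_box: Galvanised sheet-metal dust box, 460 deep (x) by 300 wide (y) mm, fixed to the bench. Origin: centre of its underside; z up; its front faces its own -x, which points roughly to the robot's right. Front lip 35 mm high; from there a flat face 392 mm long rises to +x at 30 degrees to the horizontal; behind it a level top 231 mm high with a round spigot 96 mm across, 45 mm tall.
- front_lip (a point): Middle of the lower edge of the sloping face. Axes: x up the slope, y level to the box's left, z square out of the face. Up the slope from here, all on the middle line: keeper pivot 65, bolt knob 133 (shut), hatch lower edge 182, hatch handle 252, hatch hinge 372 mm.
- keeper_grip (a point): Centre of the keeper's finger grip, on its pivot axis, 54 mm out of the sloping face. Axes turn with the keeper: x along its long arm, z square out of the face (pivot axis). The grip is an upright steel plate 44 long (x), 12 thick (y), from 42 to 66 mm out of the face.
- keeper_tip (a point): End of the swivel keeper's arm, 56 mm from the pivot. The keeper is a plain steel lever over the bolt, pivoted on the bolt's lower guide: arm 12 mm thick with a 24 mm wide end, and a 28 mm tail, from 30 to 42 mm out of the face. Pointing up the slope, its end stands 2 mm behind the bolt's knob and props it, so the bolt cannot be drawn.
- keeper (a joint): Angle of the keeper in rad: 0 with the arm pointing straight up the slope (blocking); +1.57 is a quarter turn counter-clockwise seen from outside (arm to the box's own +y), -1.57 a quarter turn clockwise; firm stops at both. Either side serves; beyond 1.3 it is clear. It starts within 0.1 of 0. Stiff (0.15 N m): it stays where it is left.
- bolt_knob (a point): Point on the axis of the bolt's knob, 45 mm out of the sloping face. Axes: x up the slope, y level, z square out of the face. The knob is an upright dark steel cylinder 20 mm across, from 18 to 62 mm out of the face, on a round bolt 12 mm across that runs along the slope in two guides, 27 mm high (the upper one 15 to 33 mm up the slope from the shut knob).
- bolt (a joint): Travel of the bolt in m: 0 shut (its end reaches 22 mm over the hatch's lower edge and holds it down), growing as the knob is drawn down the slope; stop at 0.035, fully drawn. Beyond 0.03 counts as drawn. Sliding takes about 4 N; it stays where it is left.
- hatch_handle (a point): Middle of the hatch's dark bow handle. Axes turn with the hatch: x up along it to its hinge, y along the bar, z square out of it. The bar is level, 12 mm across, 120 mm long, its middle 40 mm over the hatch plate and 120 mm from the hinge. Hatch plate 190 by 230 wide, 6 mm thick.
- hatch (a joint): Angle of the hatch in rad: 0 shut, growing as its lower edge is raised; stop at 1.2. Beyond 0.95 counts as wide open. The hinge is stiff (0.55 N m) and holds the 0.4 kg hatch at any angle; raising it by the handle takes about 8 N.
- hatch_hinge (a point): Middle of the hatch's hinge line, on the sloping face. Axes of the fixed face: x up the slope, y along the hinge (to the box's left), z square out of the face. The hatch opens by turning about +y.
- snips: Tin snips with red handles, about 290 mm long, 24 mm high, lying on the bench in front of the box's lip; not to be disturbed. Origin near their pivot.

How it is judged:
By the outcome, as a careful person would: the job done as asked, in the order asked, and still so for the second after the job is handed in, with the robot touching nothing.
It also fails if it takes over 69 s, if anything falls off the work surface, if the arm or the gripper's body presses on something with over 40 N, if the wrist force passes 120 N, or if a joint passes its speed limit or range.

## Robot

A 6-joint arm with a two-finger parallel gripper is mounted at the origin on the work surface. World frame = base frame: x ahead of the robot, y to its left, z up, the work surface at z = 0. Lengths are in m, angles in rad, forces in N, time in s.
With the tool pointing down it reaches from about 0.3 to 0.75 m from the base axis. Payload 8.5 kg.
Tool frame: the origin (TCP) lies on the centre line of the jaws, within the pads' length; the fingertips stand 22 mm ahead of it and the grasp point (between the pads) lies 3 mm ahead of it; z points along the fingers, y is the line along which they close (so a half turn about z gives the same grasp; the last joint's range is limited). The gripper opens to 88 mm and grips with 3 to 60 N. Pads are 18 mm wide; open, the fingers measure 123 mm over their backs; the gripper's body (75 mm by 187 mm) begins 45 mm behind the grasp point.
Start: joints at [0.94, 0.381, 1.297, -0, 1.464, -0.215], TCP at [0.222, 0.503, 0.261] pointing down, gripper open.
Joint ranges: [-3.11, 3.11], [-0.89, 2.33], [0.22, 2.48], [-1.42, 4.56], [0.17, 2.85], [-2.88, 2.88]. Speed limits (rad/s): [2.39, 2.39, 3.14, 3.14, 3.14, 3.14].

## Interface

Orientations are given as a rotation vector (axis times angle).
In Python, from cell import env, solve_ik, sensors, eyes gives the robot as it stands. Calls block until the motion is done:
- env.goto(position, orientation): joint-space move of the TCP to a pose.
- env.move_straight(position, rot=None, max_speed=0.15, guard=None): straight line of the TCP; rot=None keeps the orientation; max_speed is the mean speed in m/s. With guard (N) it stops when the force on the tool has changed by that much, and returns True; else False.
- env.movej(angles): joint-space move.
- env.gripper_to(opening, grasp_force=None): finger opening in m; grasp_force is the grip in N (None keeps the last); returns when the fingers have stopped.
- env.pause(seconds).
- solve_ik(position, orientation): joint angles nearest the present ones, or None.
- sensors.observe(): the state.
- eyes.grab_frame(name): name is "side" or "top"; returns (picture, depth): 400x640x3 uint8, blue, green, red; 400x640 float32, m along the optical axis (not along the pixel's ray), 0 where there is no reading.
- eyes.camera_info(name): a dict with "K" (3x3 intrinsics, pixels), "k1" (the pictures are not rectified: a ray, as slopes to the right and down, at radius r is drawn at 1 + k1 r^2 times it, then the intrinsics apply), "eye" and "rotation" of the camera in the world. Camera axes: x right, y down, z forward; pixel columns grow to the right and rows downward; lengths in m; the calibration is good to about 2 mm. A picture is of the moment at which its call begins. camera_info takes no time and is no camera call.
A pose or a line that the arm cannot do raises env.IKError and nothing moves.
- env.sign_off(): hands the job in; it is judged then, once.
The state is a dict: "clock": time; "joints": joint angles; "joint_velocities": joint speeds; "effort": joint torques, N m; "position": TCP position; "orientation": TCP orientation; "contact_force": force on the tool from outside, world axes, zero at the start; "torque": the same for the moment, N m; "width": finger opening in m; "grasp_force": force on a finger pad.
Only numpy, scipy, OpenCV 4.12 (cv2) and the standard library are available. Lean on these libraries where they do the work, as an engineer would, in place of code of your own. Each camera call takes 0.05 s, during which the arm holds its last target. There are 200 camera calls.

## Working session

There is one attempt and no reset: what is moved stays moved. The work goes in short steps, each a Python script; the robot and the scene stay as the last script left them, time stands still between calls to the robot, and variables do not carry over. Pictures are saved under pics/ and viewed, at most 10 in all, crops included, and the job is handed in when it is done.

```bash
ls; mkdir -p pics
cat > h.py <<'E'
import numpy as np, cv2
from cell import env, solve_ik, sensors, eyes
from scipy.spatial.transform import Rotation as R
def cloud(name, dep):
    c=eyes.camera_info(name);K=np.array(c["K"]);h,w=dep.shape
    u,v=np.meshgrid(np.arange(w),np.arange(h))
    D=np.array([c["k1"],0,0,0,0],float)
    p=cv2.undistortPoints(np.stack([u,v],-1).reshape(-1,1,2).astype(np.float64),K,D).reshape(h,w,2)
    P=np.dstack([p*dep[...,None],dep])
    return P@np.array(c["rotation"]).T+np.array(c["eye"])
E
python3 - <<'E'
from h import *
for n in("side","top"):
    i,d=eyes.grab_frame(n);cv2.imwrite(f"pics/{n}0.png",i);np.savez(f"pics/{n}0.npz",i=i,d=d)
    c=eyes.camera_info(n);print(n,c)
print(sensors.observe())
E
```

```text
pics
side {'K': array([[430.44553583,   0.        , 313.66211206],
       [  0.        , 430.44553583, 196.02965392],
       [  0.        ,   0.        ,   1.        ]]), 'k1': -0.06268404931375923, 'eye': array([ 0.16402788, -0.55225003,  0.70612974]), 'rotation': array([-2.14952536,  0.76712316, -0.38703394])}
top {'K': array([[435.96757965,   0.        , 324.834559  ],
       [  0.        , 435.96757965, 199.92449688],
       [  0.        ,   0.        ,   1.        ]]), 'k1': -0.0011979089997312428, 'eye': array([ 0.43996248, -0.00360029,  1.07819635]), 'rotation': array([-2.14217222,  2.1360338 , -0.1745898 ])}
{'clock': 0.1, 'joints': array([ 9.39670558e-01,  3.81116931e-01,  1.29811258e+00, -3.76102139e-06,
        1.46361546e+00, -2.15318648e-01]), 'joint_velocities': array([ 0.00106779, -0.00096981, -0.00248911,  0.0008664 , -0.00271387,
       -0.0007862 ]), 'effort': array([ 5.07194156e-03, -4.38647211e+01, -2.24916154e+01,  7.15455017e-02,
        3.42138356e-02, -5.06591471e-05]), 'position': array([0.22204504, 0.50295438, 0.26023019]), 'orientation': array([-6.48347003e-01, -3.07344065e+00,  1.79569997e-03]), 'contact_force': array([ 0.21304733, -0.12476187,  0.34341506]), 'torque': array([0.03422423, 0.00378175, 0.03350203]), 'grasp_force': 0.0, 'width': 0.0881591050422506}
```

View pics/side0.png

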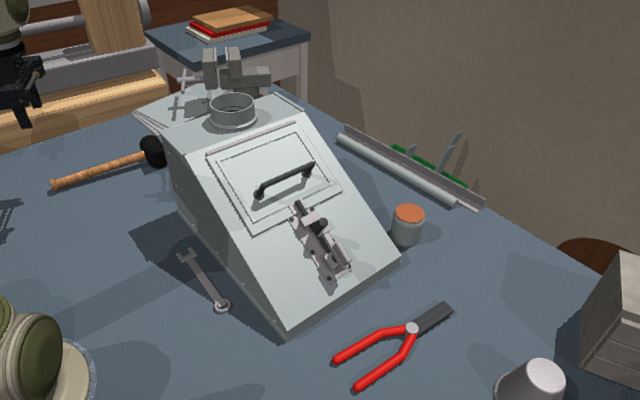

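View pics/top0.png

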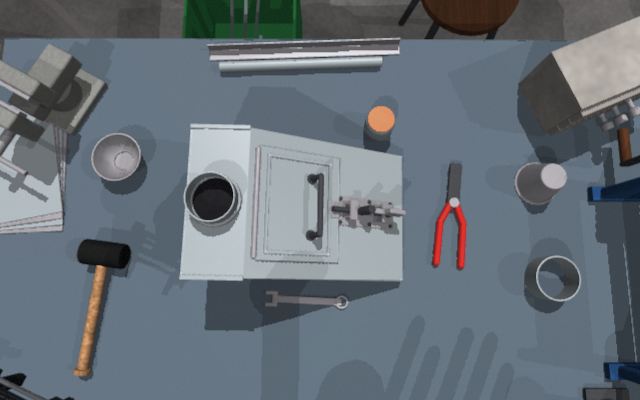

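The side view shows the box, with the handle at (285,180), the bolt and keeper at (305–350, 205–285), and the snips at (410,330). In the top view the lip edge is at column 402, rows 157–280; the handle bar is at (320,207), the bolt and keeper at (340–400, 212), and the snips at (454,203).

```bash
sed -i 's/@np.array(c\["rotation"\]).T/@R.from_rotvec(c["rotation"]).as_matrix().T/' h.py
cat > m.py <<'E'
from h import *
def load(n): z=np.load(f"pics/{n}0.npz");return z["i"],cloud(n,z["d"]),z["d"]
i,P,d=load("top")
reg=np.vstack([P[162:195,350:395].reshape(-1,3),P[235:272,350:395].reshape(-1,3)])
c=reg.mean(0)
for _ in range(4):
    n=np.linalg.svd(reg-reg.mean(0),full_matrices=False)[2][2];n*=np.sign(n[2]);c=reg.mean(0);e=(reg-c)@n;reg=reg[abs(e)<max(.002,2*e.std())]
print("n",n,"slope",np.degrees(np.arccos(n[2])),"std",e.std(), "bench z",np.median(P[330:360,300:500,2]))
y=np.cross(n,[0,0,1]);  # level
y/=np.linalg.norm(y); x=np.cross(y,n)
if x[2]<0:x,y=-x,-y
y=np.cross(n,x)
fr=np.stack([x,y,n],1)
for nm in("top","side"):
    i,P,d=load(nm);Q=(P-c)@fr;ok=(d>0)
    face=ok&(abs(Q[...,2])<.004)&(abs(Q[...,1])<.25)&(abs(Q[...,0])<.4)&(P[...,2]>.02)
    k,lab,st,_=cv2.connectedComponentsWithStats(face.astype(np.uint8));b=lab==1+np.argmax(st[1:,4])
    q=Q[b];cn=cv2.minAreaRect((q[:,:2]*1000).astype(np.float32))
    print(nm,"rect",cn,"x pct",np.percentile(q[:,0],[.3,99.7]),"y pct",np.percentile(q[:,1],[.3,99.7]),"z",np.median(q[:,2]))
    # low edge per y-bin
    for ax in (0,1):
        o=q[:,1-ax];B=np.linspace(*np.percentile(o,[5,95]),9)
        print(ax,[(round(1000*np.percentile(q[(o>=s)&(o<t),ax],1)),round(1000*np.percentile(q[(o>=s)&(o<t),ax],99))) for s,t in zip(B,B[1:])])
print("c",c,"x",x,"y",y)
np.savez("fr.npz",c=c,fr=fr)
E
python3 m.py
```

```text
n [-0.009857   -0.50038719  0.86574563] slope 30.032043789760966 std 0.0011969158270873626 bench z 0.0014842004405843934
top rect ((134.94976806640625, -8.748947143554688), (306.15692138671875, 446.125244140625), 89.686279296875) x pct [-0.08543183  0.33034163] y pct [-0.15967044  0.13983131] z -5.915387353456948e-05
0 [(-83, 311), (-85, 311), (-84, 312), (-84, 330), (-84, 332), (-83, 335), (-83, 311), (-81, 310)]
1 [(-158, 138), (-157, 136), (-157, 136), (-158, 139), (-159, 140), (-159, 140), (-159, 139), (-158, 139)]
side rect ((154.49533081054688, -7.682037353515625), (490.41107177734375, 307.68328857421875), 0.2488752007484436) x pct [-0.08886346  0.34664746] y pct [-0.15756459  0.14253611] z -9.802137561711991e-06
0 [(-86, 305), (-87, 307), (-87, 307), (-89, 332), (-88, 337), (-88, 371), (-88, 306), (-86, 304)]
1 [(-155, 141), (-156, 141), (-155, 141), (-155, 142), (-156, 142), (-157, 142), (-157, 142), (-156, 142)]
c [ 0.56119849 -0.11558374  0.07994001] x [0.0170508  0.86557771 0.50048426] y [-0.99980604  0.01969493  0.        ]
```

```bash
cat > m2.py <<'E'
from h import *
z=np.load("fr.npz");fr=z["fr"];L=z["c"]+fr@np.array([-.0865,-.0085,0]);np.savez("fr2.npz",L=L,fr=fr);print("lip",L)
for nm in("top","side"):
    z=np.load(f"pics/{nm}0.npz");i,d=z["i"],z["d"];Q=(cloud(nm,d)-L)@fr*1000
    inb=(d>0)&(abs(Q[...,1])<90)&(Q[...,0]>0)&(Q[...,0]<300)
    for lo,hi,t,x0,x1 in((55,72,"grip",30,105),(52,70,"knob",112,160),(28,46,"arm",20,125),(36,56,"bar",225,280)):
        m=inb&(Q[...,2]>lo)&(Q[...,2]<hi)&(Q[...,0]>x0)&(Q[...,0]<x1);q=Q[m]
        if len(q)<5:print(nm,t,len(q));continue
        a=cv2.minAreaRect(q[:,:2].astype(np.float32));print(nm,t,len(q),"med",np.round(np.median(q,0),1),"zmax",q[:,2].max().round(1),"rect",np.round(a[0],1),np.round(a[1],1),round(a[2],1))
    u=np.full(Q.shape[:2]+(3,),0,np.uint8)
    r=(slice(130,300),slice(230,420)) if nm=="top" else (slice(150,300),slice(240,380))
    cv2.imwrite(f"pics/{nm}c.png",cv2.resize(i[r],None,fx=4,fy=4,interpolation=cv2.INTER_CUBIC)[:600,:800])
z=np.load("pics/top0.npz");P=cloud("top",z["d"]);h=cv2.cvtColor(z["i"],cv2.COLOR_BGR2HSV);m=(h[...,1]>150)&((h[...,0]<8)|(h[...,0]>172))&(np.arange(640)[None]>420)&(np.arange(640)[None]<480)
q=P[m];print("snips",q.min(0),q.max(0))
E
python3 m2.py
```

```text
lip [ 0.56822195 -0.19062362  0.03664812]
top grip 106 med [69.7 -0.5 65.2] zmax 69.0 rect [65.9 -1.3] [12.1 43.9] 87.8
top knob 73 med [137.   -0.3  61. ] zmax 64.1 rect [135.2  -1.3] [17.9 17.8] 71.1
top arm 118 med [87.2  2.9 40. ] zmax 45.9 rect [80.6 -0. ] [83.2 39.1] 5.2
top bar 391 med [255.    1.1  50.2] zmax 55.0 rect [252.3  -0.5] [129.4  13.9] 89.7
side grip 185 med [64.6  3.  65. ] zmax 69.9 rect [64.9  0.6] [13.2 43.9] 88.8
side knob 91 med [130.9   3.7  60.7] zmax 64.4 rect [131.3   1.7] [18.9 17.7] 12.5
side arm 316 med [87.3  5.  39.8] zmax 45.9 rect [80.9  6.1] [29.1 87.1] 83.8
side bar 370 med [248.5   7.8  50. ] zmax 55.4 rect [250.    3.1] [129.9  12.1] 89.9
snips [ 0.43996248 -0.52732443 -0.28824385] [ 1.25490733 -0.00360029  1.07819635]
```

View pics/sidec.png

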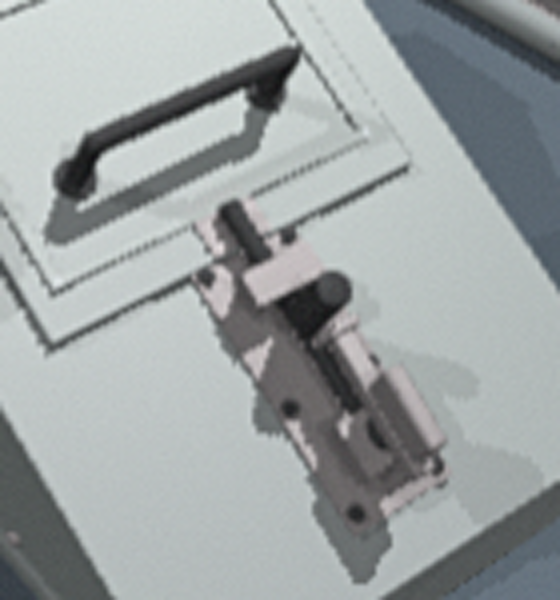

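The crop shows the keeper grip plate at about (410,410), aligned with the slope, and the knob at (332,290). The handle bar and measured offsets (65, 133 and 251 mm) match the given dimensions, so the frame is good. Next I'll check IK for the whole chain.

```bash
cat >> h.py <<'E'
try:
    _z=np.load("fr2.npz");L,F=_z["L"],_z["fr"]
except Exception: pass
def W(x,y,z): return L+F@(np.array([x,y,z])/1000)
def O(a,s=1):   # tool into face; closing line = face y turned by a about the outward normal
    y=s*np.array([-np.sin(a),np.cos(a),0]);z=np.array([0,0,-1.]);return R.from_matrix(F@np.stack([np.cross(y,z),y,z],1)).as_rotvec()
def H(q,s,off=0):  # tool on the hatch bar at hatch angle q, TCP off mm further out
    r=R.from_rotvec([0,q,0]).as_matrix();p=np.array([372,0,0])+r@np.array([-120,0,46+3+off])
    y=s*np.array([1.,0,0]);z=np.array([0,0,-1.])
    return W(*p),R.from_matrix(F@r@np.stack([np.cross(y,z),y,z],1)).as_rotvec()
E
python3 - <<'E'
from h import *
f=lambda p,o:(lambda j:None if j is None else np.round(j,2))(solve_ik(p,o))
for s in(1,-1):
    for a in(-1.57,-.8,0,.8,1.57): print("keep",s,a,f(W(65,0,68),O(a,s)))
    print("up",f(W(65,0,160),O(0,s)));print("knob",s,f(W(133,0,56),O(0,s)),f(W(95,0,56),O(0,s)))
    for q in(0,.4,.8,1.1): print("hatch",s,q,f(*H(q,s)),f(*H(q,s,90)))
E
```

```text
keep 1 -1.57 [-0.65  0.67  1.28  0.42  1.53 -2.29]
keep 1 -0.8 None
keep 1 0 [-0.65  0.67  1.28  0.42  1.53  2.42]
keep 1 0.8 [-0.65  0.67  1.28  0.42  1.53  1.62]
keep 1 1.57 [-0.65  0.67  1.28  0.42  1.53  0.85]
up [-0.71  0.63  1.11  0.4   1.74  2.45]
knob 1 [-0.56  0.61  1.33  0.44  1.5   2.5 ] [-0.61  0.65  1.31  0.43  1.5   2.45]
hatch 1 0 [-0.4   0.51  1.35  0.49  1.51 -2.03] [-0.47  0.46  1.2   0.47  1.72 -2.  ]
hatch 1 0.4 [-0.25  0.42  1.25  0.12  1.5  -1.81] [-0.26  0.38  1.06  0.12  1.73 -1.8 ]
hatch 1 0.8 [-0.05  0.42  1.14 -0.28  1.57 -1.6 ] [-0.    0.4   0.93 -0.28  1.81 -1.62]
hatch 1 1.1 [ 0.11  0.46  1.08 -0.57  1.67 -1.48] [ 0.19  0.47  0.85 -0.6   1.9  -1.54]
keep -1 -1.57 [-0.65  0.67  1.28  0.42  1.53  0.85]
keep -1 -0.8 [-0.65  0.67  1.28  0.42  1.53  0.08]
keep -1 0 [-0.65  0.67  1.28  0.42  1.53 -0.72]
keep -1 0.8 [-0.65  0.67  1.28  0.42  1.53 -1.52]
keep -1 1.57 [-0.65  0.67  1.28  0.42  1.53 -2.29]
up [-0.71  0.63  1.11  0.4   1.74 -0.69]
knob -1 [-0.56  0.61  1.33  0.44  1.5  -0.64] [-0.61  0.65  1.31  0.43  1.5  -0.69]
hatch -1 0 [-0.4   0.51  1.35  0.49  1.51  1.11] [-0.47  0.46  1.2   0.47  1.72  1.14]
hatch -1 0.4 [-0.25  0.42  1.25  0.12  1.5   1.33] [-0.26  0.38  1.06  0.12  1.73  1.34]
hatch -1 0.8 [-0.05  0.42  1.14 -0.28  1.57  1.54] [-0.    0.4   0.93 -0.28  1.81  1.52]
hatch -1 1.1 [ 0.11  0.46  1.08 -0.57  1.67  1.66] [ 0.19  0.47  0.85 -0.6   1.9   1.61]
```

Run:
```python
from h import *
o=sensors.observe()
env.goto([.222,.42,.5],o["orientation"])
env.goto([.45,-.25,.48],O(0,-1))
env.gripper_to(.06)
env.goto(W(65,0,130),O(0,-1))
print(sensors.observe()["clock"])
print(env.move_straight(W(65,0,69),max_speed=.06,guard=15))
o=sensors.observe();print(o["clock"],(F.T@(o["position"]-L)*1000).round(1),o["contact_force"].round(1))
env.gripper_to(0,25)
o=sensors.observe();print("w",o["width"],o["grasp_force"],o["contact_force"].round(1))
for a in np.linspace(-.2,-1.57,8):
    env.move_straight(W(65,0,69),O(a,-1),max_speed=.1)
o=sensors.observe();print(o["clock"],o["joints"].round(2),o["contact_force"].round(1),o["torque"].round(2),o["width"])
i,d=eyes.grab_frame("side");cv2.imwrite("pics/s1.png",cv2.resize(i[120:320,230:430],None,fx=3,fy=3))
```

```text
5.4167
False
6.5833 [65.  -0.2 69.4] [-0.9  1.   0.4]
w 0.01209575123875579 24.999439125676872 [0.5 0.8 0.1]
10.1083 [-0.65  0.67  1.28  0.42  1.52  0.85] [ 7.7 -2.4 -6.6] [-0.99 -0.94 -0.56] 0.011757968160080644
```

View pics/s1.png

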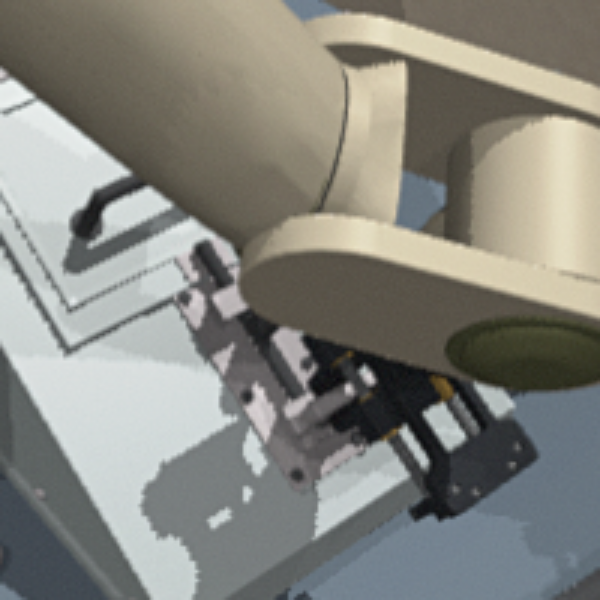

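The gripper holds the grip plate and the keeper's tail now points sideways at about (325,405), so it has turned clockwise. I'll release, back off and check unobstructed.

Run:
```python
from h import *
env.gripper_to(.05)
env.move_straight(W(65,0,135),max_speed=.15)
env.goto(W(133,0,120),O(0,-1))
i,d=eyes.grab_frame("top");Q=(cloud("top",d)-L)@F*1000
i2,d2=eyes.grab_frame("side");Q2=(cloud("side",d2)-L)@F*1000
for n,Q,d in(("top",Q,d),("side",Q2,d2)):
    for lo,hi,x0,x1 in((52,70,30,105),(30,46,20,125)):
        m=(d>0)&(abs(Q[...,1])<80)&(Q[...,2]>lo)&(Q[...,2]<hi)&(Q[...,0]>x0)&(Q[...,0]<x1);q=Q[m]
        if len(q)>5:
            a=cv2.minAreaRect(q[:,:2].astype(np.float32));print(n,lo,len(q),np.round(a[0],1),np.round(a[1],1),round(a[2],1),q.min(0).round(),q.max(0).round())
cv2.imwrite("pics/s2.png",cv2.resize(i2[120:320,230:430],None,fx=3,fy=3))
o=sensors.observe();print(o["clock"],o["contact_force"].round(1))
```

```text
top 52 69 [71.1 -6.4] [ 5.5 33.1] 0.4 [ 68. -23.  52.] [74. 10. 67.]
top 30 115 [ 70.7 -16.6] [54.  11.9] 79.6 [ 61. -43.  30.] [77. 11. 46.]
side 52 158 [64.8  1.1] [12.  43.3] 0.4 [ 59. -21.  52.] [71. 23. 69.]
side 30 158 [ 65.6 -14. ] [85.3 25.9] 89.8 [ 53. -57.  30.] [79. 29. 45.]
12.8917 [-0.6 -0.2  0.1]
```

View pics/s2.png

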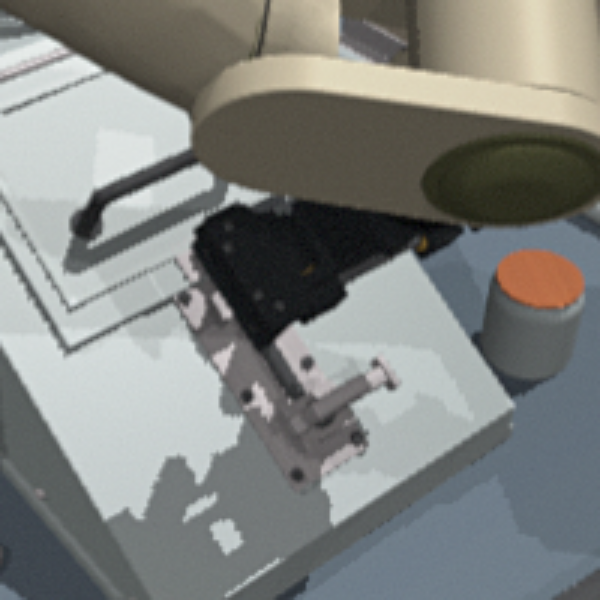

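The picture shows the keeper's arm lying across, with its tip at (385,375); depth puts it 90° clockwise within 0.5°. Next I'll draw the bolt.

Run:
```python
from h import *
def s(t):
    o=sensors.observe();print(t,round(o["clock"],1),(F.T@(o["position"]-L)*1000).round(1),(F.T@o["contact_force"]).round(1),round(o["width"],4),round(o["grasp_force"],1))
print(env.move_straight(W(133,0,56),max_speed=.06,guard=15));s("down")
env.gripper_to(0,30);s("grip")
print(env.move_straight(W(101,0,56),max_speed=.05));s("pull")
print(env.move_straight(W(95,0,56),max_speed=.02,guard=14));s("end")
env.gripper_to(.05);s("rel")
env.move_straight(W(98,0,125),max_speed=.15)
env.goto(*H(0,-1,90)); s("over handle")
i2,d2=eyes.grab_frame("side");Q=(cloud("side",d2)-L)@F*1000
i,d=eyes.grab_frame("top");Q1=(cloud("top",d)-L)@F*1000
for Q,d in((Q,d2),(Q1,d)):
    m=(d>0)&(abs(Q[...,1])<25)&(Q[...,2]>50)&(Q[...,2]<66)&(Q[...,0]>80)&(Q[...,0]<150);q=Q[m]
    if len(q)>5:print("knob",len(q),cv2.minAreaRect(q[:,:2].astype(np.float32)))
cv2.imwrite("pics/s3.png",cv2.resize(i2[100:300,230:430],None,fx=3,fy=3))
```

```text
False
down 14.1 [ 1.33e+02 -1.00e-01  5.64e+01] [-0.4  0.4  0.8] 0.0502 0.0
grip 14.7 [133.  -0.  56.] [-0.1 -1.1  1. ] 0.0193 30.0
False
pull 15.5 [100.   -0.1  56. ] [-4.5 -1.8  1. ] 0.0191 30.0
True
end 15.8 [97.8 -0.1 56. ] [3.9 0.1 4.4] 0.0193 30.0
rel 16.4 [97.2 -0.  55.7] [1.2 0.5 0.4] 0.0503 0.0
over handle 18.6 [2.518e+02 1.000e-01 1.386e+02] [0.8 0.1 0.5] 0.0498 0.0
knob 90 ((97.1289291381836, 1.205836296081543), (16.02822494506836, 18.968929290771484), 15.05551815032959)
```

View pics/s3.png

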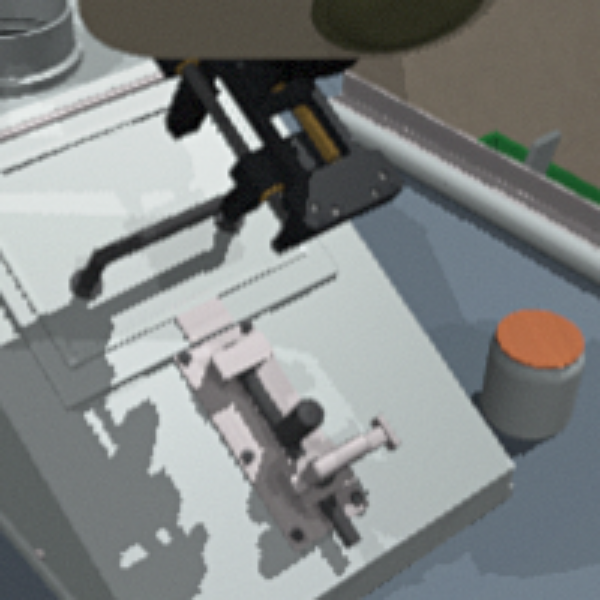

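The knob is now at (302,415), 97 mm up the slope, so the bolt is fully drawn and its end is clear of the hatch edge. Next I'll raise the hatch.

Run:
```python
from h import *
def s(t):
    o=sensors.observe();print(t,round(o["clock"],1),(F.T@(o["position"]-L)*1000).round(1),(F.T@o["contact_force"]).round(1),round(o["width"],4),round(o["grasp_force"],1));return o
p,r=H(0,-1);print(env.move_straight(p,r,max_speed=.06,guard=15));s("down")
env.gripper_to(0,25);s("grip")
for q in np.arange(.08,1.121,.08):
    env.move_straight(*H(q,-1),max_speed=.08)
    o=s(f"{q:.2f}")
    if np.linalg.norm(o["contact_force"])>45:print("stop");break
i,d=eyes.grab_frame("side");cv2.imwrite("pics/s4.png",i)
```

```text
False
down 20.3 [ 2.52e+02 -1.00e-01  4.93e+01] [ 0.2 -0.3  0.7] 0.0499 0.0
grip 21.0 [251.2  -0.   49. ] [-6.8 -0.2 -0.9] 0.0104 24.9
0.08 21.3 [256.   -0.   59.2] [-5.5  1.7  4.2] 0.0103 24.7
0.16 21.6 [261.3  -0.   68.3] [-5.6  1.7  4.1] 0.0109 24.8
0.24 21.9 [267.2  -0.   76.9] [-4.6  1.   4.7] 0.0107 24.8
0.32 22.1 [273.9  -0.   85. ] [-4.3  1.4  4.3] 0.0104 24.8
0.40 22.4 [281.    0.   92.5] [-3.5  0.5  3.7] 0.0103 24.8
0.48 22.7 [288.7   0.   99.3] [-2.5  0.3  3.3] 0.0108 24.8
0.56 23.0 [296.9   0.  105.5] [-1.7 -0.1  2.8] 0.0106 24.8
0.64 23.3 [305.5   0.  111. ] [-0.1 -0.5  1.7] 0.0106 24.8
0.72 23.6 [314.4   0.  115.7] [ 0.  -1.4  0.7] 0.0103 24.9
0.80 23.9 [3.237e+02 1.000e-01 1.198e+02] [ 1.6 -1.3 -1.2] 0.0104 24.9
0.88 24.1 [3.333e+02 1.000e-01 1.232e+02] [ 1.9 -1.1 -2.3] 0.0106 25.0
0.96 24.4 [3.432e+02 1.000e-01 1.258e+02] [ 1.8 -1.8 -4.3] 0.0103 25.0
1.04 24.7 [3.534e+02 1.000e-01 1.276e+02] [ 0.2 -1.4 -7.1] 0.0106 25.0
1.12 25.0 [3.636e+02 1.000e-01 1.286e+02] [-0.5 -1.1 -9.8] 0.0106 25.1
```

View pics/s4.png

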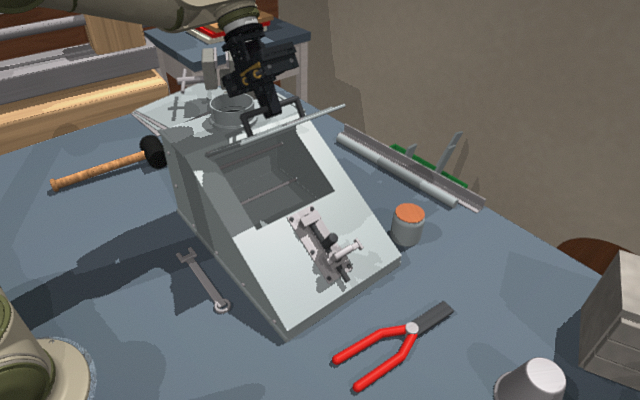

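The picture shows the hatch open at (275,125), the keeper and bolt still in place, and the snips untouched at (410,330). I'll release and back off along the hatch normal.

Run:
```python
from h import *
env.gripper_to(.045)
p,r=H(1.12,-1,110);print(env.move_straight(p,r,max_speed=.12,guard=15))
env.pause(.5)
o=sensors.observe();print(o["clock"],o["contact_force"].round(1),(o["position"]-p).round(3))
i,d=eyes.grab_frame("side");Q=(cloud("side",d)-L)@F*1000
cv2.imwrite("pics/s5.png",i[20:300,130:430])
m=(d>0)&(abs(Q[...,1])<112)&(Q[...,0]>270)&(Q[...,0]<372)&(Q[...,2]>60)&(Q[...,2]<200);q=Q[m]
q=q-[372,0,0];a=np.arctan2(q[:,2],-q[:,0]);print(len(q),np.percentile(a,[5,25,50,75,95]))
```

```text
False
27.2583 [-1.1  0.2  0. ] [-0. -0. -0.]
1223 [1.11497533 1.13528234 1.19859265 1.4390979  1.49289803]
```

View pics/s5.png

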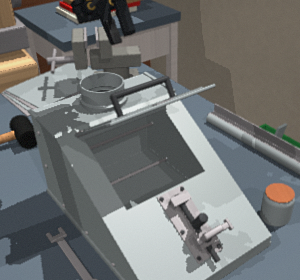

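The hatch stands open at (150,105) at about 1.12 rad, and the gripper is clear above it at (105,20). Handing in.

```bash
python3 -c "
from cell import env
print(env.sign_off())"
```

```text
the job is handed in; nothing more can be done
None
```

I turned the keeper a full quarter turn clockwise, drew the bolt fully back (about 35 mm) and raised the hatch to about 1.12 rad, where it stayed after release; the snips were left where they lay, and I handed the job in at about 27 s.

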